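# Shim the rocking shoe-levelling plate

## Task

The green shoe-levelling plate rocks because one of its four feet, the one at its front left, has lost its rubber pad and hangs clear of the bench. With the fingertips, push the wooden wedge along the bench, thin end first, under that bare foot until it just takes up the gap and the plate stands firm and level on all four; then press down on the plate's corner above that foot to prove that it no longer dips, and leave it all standing. Only push and press: pinch and lift nothing, and do not shove the plate about, shift the horseshoe lying on it or disturb the caliper, the packing block and the red tin.

Things in the scene. Friction and masses are not known exactly. Their poses are not given: they have to be found in the camera images.
- plate: Green-sided steel levelling plate, loose, 3 to 4 kg, 170 (x) x 220 (y) mm, face 46 mm and lowest ribs 25 mm above the bench. Origin on the bench under its centre; z up, x to the edge with the dark stop bar (14 mm above the face), y left. Feet at x +-67, y +-92 mm, three with rubber pads; that at x -67, y +92 is bare. It stands level on the pads; 2 N or so down above the bare foot tips it.
- bare_foot (a point): Lowest point of the bare foot: a steel stud 16 mm in diameter with a domed (hemispherical) end, which hangs 12 mm above the bench while the plate stands level. Axes as the plate's.
- corner_top (a point): Point on the plate's top face straight above the bare foot, 18 mm in from both edges of the plate: press here. Axes as the plate's.
- wedge_tip (a point): Loose softwood wedge, 50 g, 100 mm long, 36 mm wide, flat underside on the bench; thickness grows evenly from 4 mm at the thin end to 26 mm at the heel (a flat upright end face). This point: middle of the thin end, at bench level (underside). z up.
- wedge_heel (a point): Middle of the heel face of the wedge, at bench level (underside), 100 mm from wedge_tip; the wedge points from here to wedge_tip. z up.
- shoe: Rusty horseshoe 140 x 137 x 9 mm, 0.36 kg, lying loose on the plate's face; origin at the centre of its underside.
- caliper: Bystander: sliding caliper, 77 x 190 x 13 mm, lying on the bench in front of the plate; origin at the centre of its underside.
- packing_block: Bystander: steel packing block 45 x 57 x 25 mm on the bench; origin at the centre of its underside.
- red_tin: Bystander: round red tin with grey lid, 64 mm in diameter, 47 mm high, to the right of the plate; origin at the centre of its underside.
- wedge_seat (a point): Point on the wedge's underside where it is 12 mm thick, mid-width, 36 mm from wedge_tip and 64 mm from wedge_heel. Under the bare foot the wedge fits here: it slides freely (under 1 N) up to this place, then binds, and pushing on with some 20 N shoves the plate along. z up.
Mind the look-alikes: they are no part of the job. Leave any blue look-alike of the part that bears wedge_tip alone.

How it is judged (in metres and radians):
On the way, in this order (a step that is already met when the one before it is completed fails the run):
1. the wedge lies under the bare foot and the plate is level (horizontal distance between bare_foot and wedge_seat below 0.018 m and angle between plate's own z axis and vertical below 0.015 rad), for 0.2 s.
2. the fingertips press on the corner above the bare foot with more than 4 N; the wedge carries it and the plate does not dip (contact force between the fingers and plate above 4 N and horizontal distance between the grasp point and corner_top below 0.045 m and contact force between wedge and plate above 1.5 N and angle between plate's own z axis and vertical below 0.015 rad), for 0.3 s.
At the end, for the whole second after the job is handed in: Wedge flat on the bench, the place where it is 12 mm thick within 18 mm of the bare foot seen from above; plate level within 0.012 rad and at rest, horseshoe on it within 50 mm of its centre. Before, the corner bore over 4 N for 0.3 s on the wedge, plate within 0.015 rad of level (horizontal distance between bare_foot and wedge_seat below 0.018 m and angle between plate's own z axis and vertical below 0.012 rad and angle between wedge_tip's own z axis and vertical below 0.05 rad and linear speed of each of plate, shoe below 0.01 m/s and z of shoe in the frame of plate above 0.04 m and horizontal distance between shoe and plate below 0.05 m); the robot touches nothing.
It fails at once if the wedge is lifted or tipped (height (world z) of any of wedge_heel, wedge_tip above 0.008 m).
It fails at once if the wedge is pinched or rammed with more than 35 N (contact force between the fingers and wedge above 35 N).
It fails at once if the plate is lifted, or shoved more than 30 mm (height (world z) of plate above 0.015 m or distance of plate from where it was at the start of the episode above 0.03 m).
It fails at once if the horseshoe is lifted or slid off (height (world z) of shoe above 0.07 m or horizontal distance between shoe and plate above 0.06 m).
It fails at once if a bystander is moved more than 20 mm (distance of any of caliper, packing_block, red_tin from where it was at the start of the episode above 0.02 m).
It also fails if it takes over 51 s, if anything falls off the work surface, if the arm or the gripper's body presses on something with over 40 N, if the wrist force passes 120 N, or if a joint passes its speed limit or range.

## Robot

A 7-joint arm with a two-finger parallel gripper is mounted at the origin on a cart in front of the work surface, level with it; the furniture and walls round the work are solid. World frame = base frame: x ahead of the robot, y to its left, z up, the work surface at z = 0. Lengths are in m, angles in degrees, forces in N, time in s.
With the tool pointing down it reaches from about 0.425 to 0.925 m from the base axis. Payload 6.8 kg.
Tool frame: the origin (TCP) lies midway between the tips of the shut fingers; the grasp point (between the pads) lies 19 mm behind it (r.hold_point_z is the distance from the TCP to the grasp point, in m); z points along the fingers, y is the line along which they close (so a half turn about z gives the same grasp; the last joint's range is limited). The gripper opens to 85 mm and grips with 20 to 120 N. Pads are 22 mm wide; open, the fingers measure 114 mm over their backs; the gripper's body (76 mm by 85 mm) begins 54 mm behind the grasp point. The pads swing forward as they close: fully open they stand 13 mm farther back than shut.
Start: joints at [67.832, 27.33, 1.283, 89.118, -0.659, 63.558, -4.761], TCP at [0.186, -0.649, 0.231] pointing down, gripper open.
Joint ranges: [-169.35, 169.35], [-19.33, 120.38], [-80.79, 83.38], [13.8, 139.57], [-78.32, 258.32], [9.67, 109.79], [-169.56, 169.56]. Speed limits (degrees/s): [136.94, 136.94, 180, 180, 180, 180, 180].

## Interface

Orientations are given as a 3x3 rotation matrix whose columns are the frame's x, y, z axes.
In Python, from rig import r gives the robot as it stands. Calls block until the motion is done:
- r.reach(position, orientation): joint-space move of the TCP to a pose.
- r.move_l(position, orientation=None, rate=0.15): straight line of the TCP; orientation=None keeps the orientation; rate is the mean speed in m/s.
- r.move_joints(angles): joint-space move.
- r.move_gripper(opening, effort=None): finger opening in m; effort is the grip in N (None keeps the last); returns when the fingers have stopped.
- r.wait(seconds).
- r.inverse_kinematics(position, orientation): joint angles nearest the present ones, or None.
- r.camera(name): name is "scene" or "side" or "wrist"; returns a dict with "img" (420x560x3 uint8, red, green, blue), "fx", "fy", "cx", "cy" (pixels), "extrinsics" (4x4, takes a point from world to camera coordinates); the wrist camera has in their place "tool_from_camera" (4x4, takes a point from camera to tool coordinates, whose origin is the TCP and whose axes are the flange's). Camera axes: x right, y up, looking along -z (the intrinsics and any distortion apply to the point x, -y, -z); pixel columns grow to the right and rows downward; lengths in m; the calibration is good to about 2 mm. A picture is of the moment at which its call begins: read the wrist's pose just before it. There is no depth.
A pose or a line that the arm cannot do raises r.IKError and nothing moves.
- r.sign_off(): hands the job in; it is judged then, once.
Readings, each from a call of its own:
- r.current_clock(): time.
- r.current_qpos(): joint angles.
- r.current_dq(): joint speeds.
- r.current_joint_torque(): joint torques, N m.
- r.current_ee_pos(): TCP position.
- r.current_ee_rot(): TCP orientation.
- r.current_contact_force(): force on the tool from outside, world axes, zero at the start.
- r.current_torque(): the same for the moment, N m.
- r.current_finger_gap(): finger opening in m.
- r.current_grip_force(): force on a finger pad.
Only numpy, scipy, OpenCV 4.12 (cv2) and the standard library are available. Lean on these libraries where they do the work, as an engineer would, in place of code of your own. Each camera call takes 0.05 s, during which the arm holds its last target. There are 200 camera calls.

## Working session

There is one attempt and no reset: what is moved stays moved. The work goes in short steps, each a Python script; the robot and the scene stay as the last script left them, time stands still between calls to the robot, and variables do not carry over. Pictures are saved under pics/ and viewed, at most 10 in all, crops included, and the job is handed in when it is done.

```bash
mkdir -p pics && ls && python3 - <<'E'
from rig import r
import cv2, numpy as np
print(r.current_clock(), r.current_ee_pos(), r.current_ee_rot(), r.hold_point_z)
for n in ("scene","side"):
    c=r.camera(n); cv2.imwrite(f"pics/{n}0.png",c["img"][:,:,::-1])
    print(n,{k:(np.round(v,4).tolist() if k!='img' else 0) for k,v in c.items()})
E
```

```text
pics
0.0 [ 0.18557089 -0.64838757  0.23034833] [[ 9.61389580e-01  2.75190262e-01 -6.28856513e-04]
 [ 2.75190941e-01 -9.61388160e-01  1.65888003e-03]
 [-1.48067576e-04 -1.76788559e-03 -9.99998426e-01]] 0.0187
scene {'img': 0, 'fx': 408.7367, 'fy': 408.7367, 'cx': 274.8807, 'cy': 213.0887, 'extrinsics': [[-0.9128, -0.4084, -0.0084, 0.3904], [0.191, -0.445, 0.8749, -0.1809], [-0.3611, 0.797, 0.4842, -0.686], [0.0, 0.0, 0.0, 1.0]]}
side {'img': 0, 'fx': 385.6737, 'fy': 385.6737, 'cx': 283.8872, 'cy': 210.9891, 'extrinsics': [[-0.8329, -0.553, -0.0211, 0.3418], [0.3532, -0.5604, 0.7491, -0.2743], [-0.4261, 0.6165, 0.6621, -0.8274], [0.0, 0.0, 0.0, 1.0]]}
```

View pics/scene0.png

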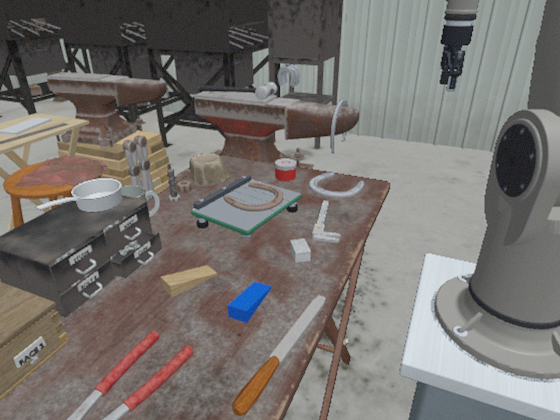

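View pics/side0.png

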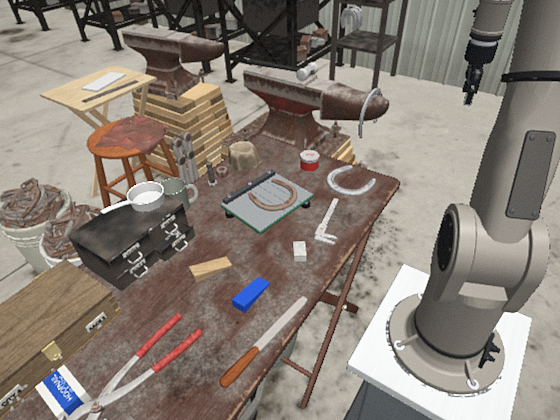

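The scene shows the plate at (247,205), its stop bar at the far left (225,190) and its bare corner nearest the camera at (247,232). What could be taken for the wedge is the wooden one at scene (190,278) / side (210,268), or the blue look-alike at scene (250,300) / side (250,294). I choose the wooden one and will check it in a crop.

```bash
cat > h.py <<'E'
import cv2, numpy as np
from rig import r
def pix2plane(c,uv,z):
    E=np.array(c["extrinsics"]);R=E[:3,:3];o=-R.T@E[:3,3]
    u,v=uv;d=R.T@np.array([(u-c["cx"])/c["fx"],-(v-c["cy"])/c["fy"],-1.])
    return o+d*(z-o[2])/d[2]
def proj(c,p):
    q=np.array(c["extrinsics"])[:3]@np.r_[p,1]
    return np.array([c["cx"]+c["fx"]*q[0]/-q[2],c["cy"]-c["fy"]*q[1]/-q[2]])
E
python3 - <<'E'
from h import *
a=cv2.imread("pics/scene0.png");b=cv2.imread("pics/side0.png")
A=cv2.resize(a[165:305,150:350],None,fx=4,fy=4,interpolation=cv2.INTER_CUBIC)
B=cv2.resize(b[150:290,180:380],None,fx=4,fy=4,interpolation=cv2.INTER_CUBIC)
cv2.imwrite("pics/cA.png",A);cv2.imwrite("pics/cB.png",B)
E
```

```text
(no output)
```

View pics/cA.png

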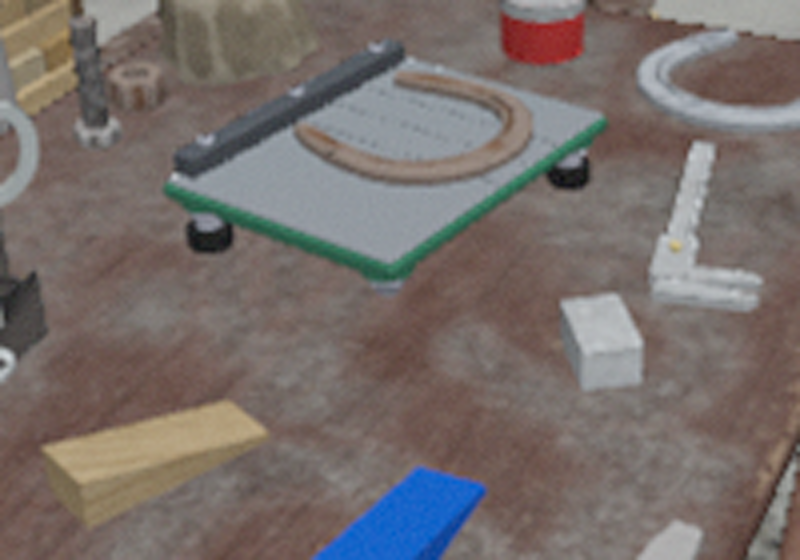

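View pics/cB.png

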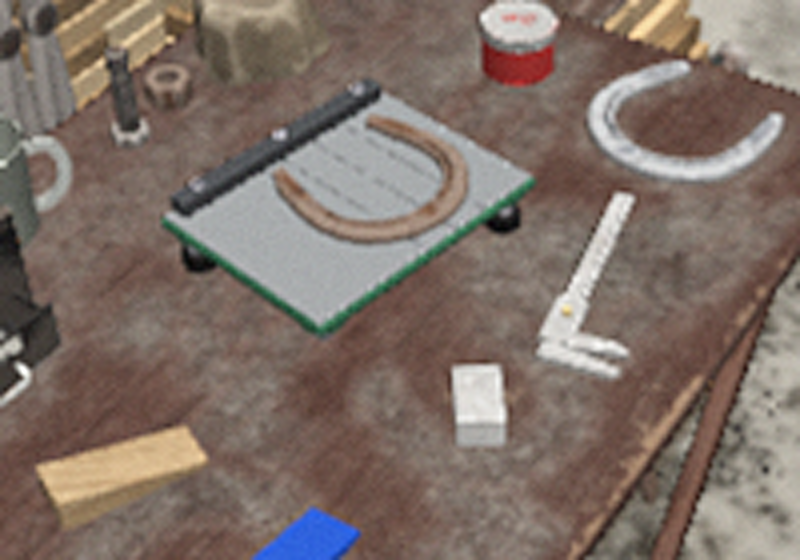

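The wooden wedge's heel is at crop A (42–90, 450–525) and its thin end at (232,400)–(268,434), so it points right, toward −x. The blue look-alike is at (400,520) in the same crop. The plate's bare corner is at (390,268), with the stud showing at (388,285).

```bash
python3 - <<'E'
from h import *
A=r.camera("scene");B=r.camera("side")
fa=lambda p:(p[0]/4-.375+150,p[1]/4-.375+165)
fb=lambda p:(p[0]/4-.375+180,p[1]/4-.375+150)
def s(n,p,z,w="A"):
    print(n,w,(1e3*pix2plane(A if w=="A" else B,(fa if w=="A" else fb)(p),z)[:2]).round(1))
for n,z,a,b in [("pl FL",.046,(390,266),(322,323)),("pl BL(x+)",.046,(165,183),(165,215)),("pl FR",.046,(607,117),(535,178)),
  ("heel top far",.026,(42,449),(38,467)),("heel top near",.026,(82,484),(57,502)),("heel bot near",0,(90,526),(65,530)),
  ("tip near",.004,(269,433),(207,458)),("tip far",.004,(232,400),(187,426)),
  ("block a",.025,(560,300),(452,368)),("block b",.025,(620,294),(500,364)),("block c",.025,(642,346),(505,420)),("block d",.025,(583,362),(458,422)),
  ("cal jaw",.01,(652,295),(540,352)),("cal jaw2",.01,(760,280),(628,352)),("cal end",.01,(703,143),(625,195)),
  ("shoe bottom edge",.055,(400,183),(370,243)),("blue tip",.004,(485,490),(360,535)),("blue tip2",.004,(418,467),(310,507))]:
    s(n,a,z);s(n,b,z,"B")
E
```

```text
pl FL A [498.7 -17.1]
pl FL B [499.2 -21.6]
pl BL(x+) A [659.8 -47. ]
pl BL(x+) B [660.6 -50.7]
pl FR A [ 457.  -226.6]
pl FR B [ 456.9 -228.3]
heel top far A [587.6 162. ]
heel top far B [586.3 161. ]
heel top near A [555.  175.5]
heel top near B [556.8 175. ]
heel bot near A [556.1 173.7]
heel bot near B [555.8 175.5]
tip near A [514.1  85.4]
tip near B [516.   85.1]
tip far A [545.5  69.4]
tip far B [544.7  70.8]
block a A [416.6 -52.3]
block a B [415.2 -49.9]
block b A [389.5 -70.4]
block b B [390.4 -70. ]
block c A [362.2 -28.9]
block c B [362.  -29.4]
block d A [384.4  -3.9]
block d B [386.3 -11.9]
cal jaw A [381.  -98.7]
cal jaw B [ 380.7 -106.9]
cal jaw2 A [ 331.  -137.1]
cal jaw2 B [ 330.4 -138.8]
cal end A [ 411.7 -284. ]
cal end B [ 410.3 -285.9]
shoe bottom edge A [527.7 -85.7]
shoe bottom edge B [512.  -96.2]
blue tip A [398.8  82.7]
blue tip B [397.5  82.4]
blue tip2 A [435.1  79.9]
blue tip2 B [436.3  81.4]
```

```bash
cat >> h.py <<'E'
foot=np.array([.5104,-.0351]); H0=np.array([.5715,.1683]); T0=np.array([.530,.0776])
D=lambda a:np.array([-np.sin(a),-np.cos(a)])
a0=np.arctan2(-(T0-H0)[0],-(T0-H0)[1]); C0=H0+.038*D(a0)
a1=a0
for _ in range(20):
    v=foot-.026*D(a1)-C0; a1=2*np.arctan2(-v[0],-v[1])-a0
sg=1
def rot(a,sg=1):
    x=np.r_[D(a),0]*sg; z=np.array([0,0,-1.]); return np.column_stack([x,np.cross(z,x),z])
L=np.linalg.norm(v)
def way(s,back=.011,z=.010):   # s=0 start .. 1 seated (s>1: straight on)
    t=min(s,1.); a=a0+(a1-a0)*t
    m=(a0+a)/2; k=(a1-a0)
    ch=L*t*np.sinc((a-a0)/2/np.pi)/np.sinc(k/2/np.pi)
    C=C0+ch*D(m)+max(s-1,0)*L*D(a)
    return np.r_[C-(.038+back)*D(a),z],a
E
python3 - <<'E'
from h import *
print(np.degrees([a0,a1]),L,way(0),way(1))
A=r.camera("scene")
for p,z in [((160,250),0),((75,308),0),((130,282),0),((160,205),0.1),((72,268),.1),((120,240),.1)]: print(p,z,pix2plane(A,p,z).round(3))
for sg in (1,-1):
    for s,b,z in [(0,.04,.18),(0,.04,.01),(0,.011,.01),(1,.011,.01),(1.05,.011,.01)]:
        p,a=way(s,b,z); q=r.inverse_kinematics(p,rot(a,sg)); print(sg,None if q is None else np.round(q,0))
E
```

```text
[24.58657591  7.91455024] 0.14904787923482452 (array([0.57607675, 0.17830267, 0.01      ]), np.float64(0.42911670139425034)) (array([0.52072721, 0.03918559, 0.01      ]), np.float64(0.13813496055470104))
(160, 250) 0 [0.672 0.06  0.   ]
(75, 308) 0 [0.695 0.269 0.   ]
(130, 282) 0 [ 0.656  0.172 -0.   ]
(160, 205) 0.1 [0.67 0.04 0.1 ]
(72, 268) 0.1 [0.663 0.273 0.1  ]
(120, 240) 0.1 [0.651 0.178 0.1  ]
1 [ 20.  43. -68.  96.  42.  70.  97.]
1 [ 19.  60. -69. 102.  62.  66.  85.]
1 [ 22.  59. -69. 104.  62.  64.  86.]
1 [ 39.  54. -69. 115.  62.  59. 110.]
1 [ 39.  54. -69. 116.  62.  58. 111.]
-1 [ 15.  37. -57.  97.  34.  65. -77.]
-1 [  3.  45. -40. 103.  38.  47. -80.]
-1 [  5.  43. -39. 105.  37.  45. -78.]
-1 [ 11.  34. -28. 117.  27.  35. -43.]
-1 [ 11.  34. -27. 117.  27.  34. -42.]
```

```bash
python3 - <<'E'
from h import *
q=r.current_qpos().copy(); q=np.array(q); q[0]=0; q[2]=0
r.move_joints(q); print(r.current_clock(), np.round(r.current_ee_pos(),3))
r.move_gripper(0.0); print(r.current_clock(), r.current_finger_gap())
for sg in (1,-1):
    for s,b,z in [(0,.04,.18),(0,.04,.01),(0,.011,.01),(1,.011,.01),(1.05,.011,.01)]:
        p,a=way(s,b,z); q=r.inverse_kinematics(p,rot(a,sg)); print(sg,None if q is None else np.round(q,0))
E
```

```text
2.95 [ 0.671 -0.061  0.231]
3.7167 0.0003367880847592884
1 [  2.  30. -37.  98.  20.  59. 114.]
1 [ -1.  42. -33. 103.  31.  44. 105.]
1 [  1.  41. -32. 106.  31.  42. 106.]
1 [ 16.  36. -34. 117.  33.  37. 132.]
1 [ 17.  36. -34. 117.  33.  37. 132.]
-1 [-25.  25.   0. 100.  -0.  55. -49.]
-1 [-25.  38.   0. 105.  -0.  37. -50.]
-1 [-23.  37.   0. 108.  -0.  36. -48.]
-1 [-10.  32.  -2. 119.   2.  30. -21.]
-1 [ -9.  32.  -1. 119.   2.  30. -20.]
```

```bash
python3 - <<'E'
from h import *
p,a=way(0,.040,.16); r.reach(p,rot(a,-1)); print(r.current_clock(), np.round(r.current_ee_pos(),3))
P=np.array(r.current_ee_pos());R=np.array(r.current_ee_rot())
w=r.camera("wrist"); T=np.array(w["tool_from_camera"])
W=np.eye(4);W[:3,:3]=R;W[:3,3]=P; w["extrinsics"]=np.linalg.inv(W@T)
im=w["img"][:,:,::-1].copy()
for q in [(*H0,0),(*H0,.026),(*T0,0.004),(*foot,.012)]:
    print(proj(w,q).round(0)); cv2.circle(im,tuple(int(v) for v in proj(w,q)),3,(0,0,255),1)
cv2.imwrite("pics/w1.png",im); np.save("w1.npy",w["extrinsics"]); print(w["fx"],w["cx"],w["cy"])
E
```

```text
4.8167 [0.589 0.203 0.16 ]
[274. 226.]
[274. 236.]
[274. 304.]
[297. 380.]
295.48279351768156 275.0343200961571 209.53482242734432
```

View pics/w1.png

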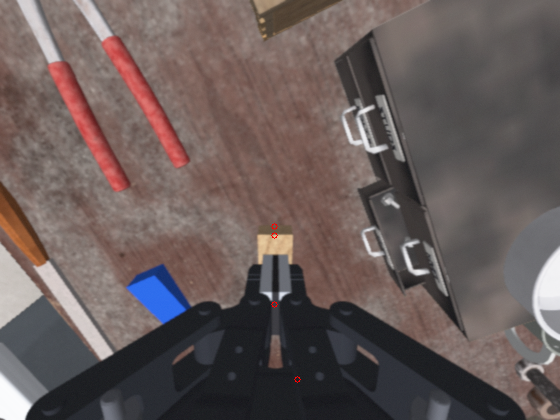

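The wrist view has the heel's top edge at row 235, centred on column 275. That matches the predicted mark at (274,236) and the fingers are lined up with it, so I will lower and push.

```bash
python3 - <<'E'
from h import *
p,a=way(0,.035,.010); r.move_l(p,rot(a,-1),rate=.12)
F0=np.array(r.current_contact_force()); print(r.current_clock(),r.current_ee_pos().round(4),F0.round(2))
p,a=way(0,.013); r.move_l(p,rot(a,-1),rate=.06)
for s in np.arange(.1,.86,.125):
    p,a=way(s); r.move_l(p,rot(a,-1),rate=.05)
    F=np.array(r.current_contact_force())-F0
    print(round(s,2),round(r.current_clock(),2),F.round(2),(np.array(r.current_ee_pos())-p).round(4))
    if np.linalg.norm(F)>10: break
c=r.camera("side"); cv2.imwrite("pics/s2.png",cv2.resize(c["img"][150:290,180:380,::-1],None,fx=4,fy=4,interpolation=cv2.INTER_CUBIC))
c=r.camera("scene"); cv2.imwrite("pics/a2.png",cv2.resize(c["img"][165:305,150:350,::-1],None,fx=4,fy=4,interpolation=cv2.INTER_CUBIC))
E
```

```text
6.2667 [0.5867 0.2004 0.0108] [ 0.36  0.24 -0.04]
0.1 7.28 [-0.06 -0.4  -0.24] [-0.     -0.0004  0.    ]
0.22 7.8 [-0.74 -0.13 -0.18] [-0.0001 -0.0004  0.    ]
0.35 8.32 [ 0.27 -0.09 -0.48] [-0.     -0.0003  0.    ]
0.48 8.85 [-0.98 -0.27  0.75] [-0.     -0.0004  0.    ]
0.6 9.38 [ 0.36 -0.12  0.11] [-0.     -0.0004  0.    ]
0.72 9.9 [-0.67 -0.23 -0.52] [-0.     -0.0004  0.    ]
0.85 10.43 [-0.13  0.46  0.27] [-0.0001 -0.0004  0.    ]
```

View pics/a2.png

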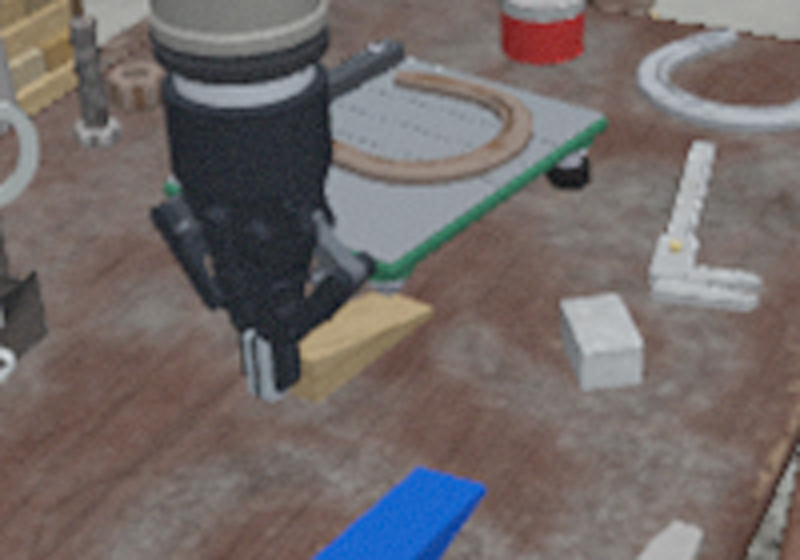

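The gripper hides the heel's far side. The wedge's near tip corner is at crop (433,311) and its near bottom heel corner at (317,402). I will check these against the expected corners.

```bash
python3 - <<'E'
from h import *
A=r.camera("scene");fa=lambda p:(p[0]/4-.375+150,p[1]/4-.375+165)
ia=lambda q:((q[0]+.375-150)*4,(q[1]+.375-165)*4)
print("tip near",pix2plane(A,fa((433,311)),.003).round(4),"heel bot near",pix2plane(A,fa((317,403)),0).round(4))
p,a=way(.85,0,0); d=D(a); n=np.array([d[1],-d[0]])  # side
for nm,l,w,z in [("tip near",.1,1,.003),("tip far",.1,-1,.004),("heel near",0,1,0)]:
    q=np.r_[p[:2]+l*d+.018*w*n,z]; print(nm,q.round(4),np.round(ia(proj(A,q)),0))
# mask contour of wood
im=A["img"][:,:,::-1]; c=cv2.cvtColor(im,cv2.COLOR_BGR2HSV)
m=cv2.inRange(c,(12,70,90),(28,255,255)); m[:235]=0;m[270:]=0;m[:,:215]=0;m[:,265:]=0
k=max(cv2.findContours(m,0,2)[0],key=cv2.contourArea); print(cv2.contourArea(k)); 
print(np.round(ia((k[:,0]).T.astype(float))).T[:: max(1,len(k)//25)].tolist())
print(np.degrees(a))
E
```

```text
tip near [ 0.4892 -0.0461  0.003 ] heel bot near [ 0.5077  0.0498 -0.    ]
tip near [ 0.4886 -0.0449  0.003 ] [433. 312.]
tip far [ 0.524  -0.0514  0.004 ] [381. 291.]
heel near [0.5067 0.0534 0.    ] [315. 407.]
443.0
[[370.0, 294.0], [362.0, 302.0], [354.0, 302.0], [350.0, 306.0], [346.0, 306.0], [330.0, 322.0], [326.0, 322.0], [318.0, 330.0], [314.0, 330.0], [302.0, 342.0], [302.0, 378.0], [298.0, 382.0], [298.0, 386.0], [294.0, 390.0], [294.0, 394.0], [310.0, 394.0], [314.0, 398.0], [318.0, 398.0], [322.0, 394.0], [326.0, 394.0], [338.0, 382.0], [342.0, 382.0], [354.0, 370.0], [362.0, 370.0], [374.0, 358.0], [378.0, 358.0], [390.0, 346.0], [394.0, 346.0], [406.0, 334.0], [410.0, 334.0], [422.0, 322.0], [426.0, 322.0], [434.0, 314.0], [434.0, 310.0], [430.0, 306.0], [426.0, 306.0], [422.0, 302.0], [414.0, 302.0], [410.0, 298.0], [394.0, 298.0], [390.0, 302.0], [386.0, 302.0], [382.0, 298.0], [378.0, 298.0], [374.0, 294.0]]
10.415354092811826
```

The wedge is tracking as predicted, within about 3 mm. Next comes the slow final push, stopping when it binds.

```bash
python3 - <<'E'
from h import *
F0=np.array([.36,.24,-.04])
rd=lambda a:np.mean([((np.array(r.current_contact_force())-F0)[:2]@-D(a),r.wait(.02))[0] for _ in range(5)])
for s in np.arange(.87,1.08,.0135):
    p,a=way(s); r.move_l(p,rot(a,-1),rate=.02)
    f=rd(a); print(round((s-1)*L*1e3,1),round(r.current_clock(),2),round(f,2))
    if f>3.5: break
E
```

```text
-19.4 10.96 -0.16
-17.4 11.29 0.03
-15.4 11.62 -0.3
-13.3 11.96 -0.52
-11.3 12.29 -0.3
-9.3 12.62 -0.5
-7.3 12.96 -0.2
-5.3 13.29 -0.54
-3.3 13.62 -0.05
-1.3 13.96 0.04
0.7 14.29 -0.49
2.8 14.62 -0.24
4.8 14.96 1.22
6.8 15.29 4.98
```

The wedge bound at about +6 mm with 5 N. Now back off, look, and press on the corner.

```bash
python3 - <<'E'
from h import *
p=np.array(r.current_ee_pos()); a=a1
r.move_l(p-.03*np.r_[D(a),0],rate=.06)
p=np.array(r.current_ee_pos()); p[2]=.11; r.move_l(p,rate=.12)
c=r.camera("scene"); cv2.imwrite("pics/a3.png",cv2.resize(c["img"][165:305,150:350,::-1],None,fx=4,fy=4,interpolation=cv2.INTER_CUBIC))
r.move_l(np.r_[foot,.11],rate=.12); r.move_l(np.r_[foot,.056],rate=.08)
r.wait(.2); F0=np.array(r.current_contact_force()); print(r.current_clock(),F0.round(2))
z=.052
while z>.036:
    r.move_l(np.r_[foot,z],rate=.01)
    f=np.mean([(np.array(r.current_contact_force())[2]-F0[2],r.wait(.02))[0] for _ in range(4)])
    print(round(z,4),round(r.current_ee_pos()[2],4),round(r.current_clock(),2),round(f,2))
    if f>8: break
    z-=.0015 if f<1 else .0005
r.wait(.6); print(r.current_contact_force().round(2),r.current_ee_pos().round(4))
E
```

```text
19.0083 [0.48 0.82 0.27]
0.052 0.052 19.62 -0.35
0.0505 0.0505 19.99 -0.33
0.049 0.049 20.36 -0.68
0.0475 0.0475 20.73 -0.03
0.046 0.0462 21.09 2.61
0.0455 0.0461 21.41 8.84
[-1.9  -0.28  9.27] [ 0.5106 -0.0351  0.0461]
```

View pics/a3.png

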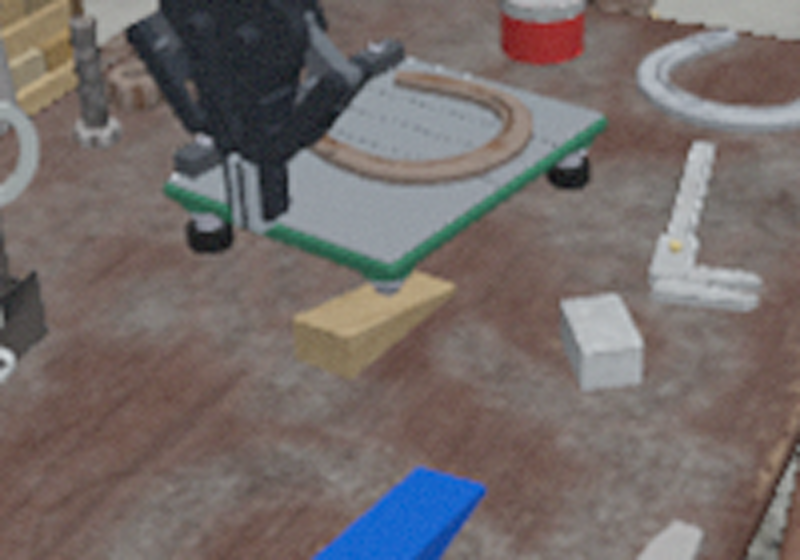

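The picture shows the stud resting on the wedge at (388,287), with the plate corners where they were. The corner held about 9 N at z = 46.1 mm without dipping. I will release, check that the wedge is unmoved, and hand in.

```bash
python3 - <<'E'
from h import *
p=np.array(r.current_ee_pos()); p[2]=.09; r.move_l(p,rate=.05)
p=p+[0,.08,.1]; r.move_l(p,rate=.15); r.wait(.5)
c=r.camera("scene"); cv2.imwrite("pics/a4.png",cv2.resize(c["img"][165:305,150:350,::-1],None,fx=4,fy=4,interpolation=cv2.INTER_CUBIC))
d=cv2.absdiff(cv2.imread("pics/a3.png"),cv2.imread("pics/a4.png")).max(2)
print("change wedge/corner region",d[265:380,290:460].mean(), "bench ref",d[380:450,450:550].mean(), r.current_clock())
print(r.sign_off())
E
```

```text
change wedge/corner region 2.9287468030690538 bench ref 3.032857142857143 24.6
the job is handed in; nothing more can be done
None
```

The job is handed in at 24.6 s: the wedge is seated under the bare foot (it bound at about 5 N), the corner took about 9 N without dipping, and a last picture showed the wedge and corner unmoved; no verdict came back.

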